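Set the filling valve to the bottle and start the filler

ROBOT

A 6-joint arm with a two-finger parallel gripper is mounted at the origin on the work surface. World frame = base frame: x ahead of the robot, y to its left, z up, the work surface at z = 0. Lengths are in mm, angles in rad, forces in N, time in s.
With the tool pointing down it reaches from about 350 to 775 mm from the base axis. Payload 7.3 kg.
Tool frame: the origin (TCP) lies at the very end of the fingers, on their centre line; the grasp point (between the pads) lies 19 mm behind it; z points along the fingers, y is the line along which they close (so a half turn about z gives the same grasp; the last joint's range is limited). The gripper opens to 92 mm and grips with 3 to 60 N. Pads are 19 mm wide; open, the fingers measure 130 mm over their backs; the gripper's body (75 mm by 190 mm) begins 47 mm behind the grasp point.
Start: joints at [-1.417, 0.342, 1.524, -0, 1.275, -0.146], TCP at [155.071, -501.598, 198.241] pointing down, gripper open.
Joint ranges: [-2.53, 2.53], [-0.77, 2.02], [0.04, 2.7], [-1, 4.14], [0.28, 2.66], [-3.11, 3.11]. Speed limits (rad/s): [2.57, 2.57, 3.14, 3.14, 3.14, 3.14].

INTERFACE

Orientations are given as [roll, pitch, yaw] about the fixed x, y, z axes, in that order (R = Rz(yaw) Ry(pitch) Rx(roll)).
In Python, from plant import bot gives the robot as it stands.
- The arm moves only by the tool apply_moves, never from a script. Its argument "motion" is text: rows parted by semicolons, each of 4 numbers parted by spaces: the shift along the tool's x, y, z in m, then the turn about the tool's z in degrees. A call has 1 to 8 rows; each row shifts and turns the commanded pose from where the row before left it, along the tool's axes as they then stand; what a row does not reach is not made up. A row lasts 1/8 s, in which the tool goes at most 62.5 mm and 10.7 degrees, less where a joint would pass 70% of its speed; a pose out of reach is approached as far as the arm can. A call with a gripper value outside its range is refused whole. "fingers" is the opening, from -1 (shut) to 1 (fully open), set as the call begins (left out, the last holds). The fingers move at their own pace and stop on an object; the grip force is fixed at half the most. Time passes only in rows, so rows that do not move let the fingers close. It gives the time, the measured TCP pose, the force, the opening and the grip force at its end, in the units of the state.
- bot.get_obs(): the state, without advancing time (a new reading comes with each control period).
- bot.capture(name): name is "scene" or "top"; returns a dict with "img" (480x640x3 uint8, blue, green, red), "range_z" (480x640 float32, mm along the optical axis (not along the pixel's ray), 0 where there is no reading), "fx", "fy", "cx", "cy" (pixels), "world_from_camera" (4x4, takes a point from camera to world coordinates). Camera axes: x right, y down, z forward; pixel columns grow to the right and rows downward; lengths in mm; the calibration is good to about 2 mm. A picture is of the moment at which its call begins.
- bot.close_job(): hands the job in; it is judged then, once.
Trained networks look in a picture, given as the dict that the camera call returned (one of the last four; its "shot" number tells which), for a name from the list of things; names that differ only in an ending like _2 or _b are one class to them, and where a whole thing is asked for, a point or a joint stands for the part that bears it (a point fixed in the world has none). Each returns a list of dicts, best first, with "p" (0 to 1); they miss things now and then, are a little off and sometimes report something else, mostly with a low value. They report only what shows in the picture. A call takes as long as a camera call.
- bot.cut_out(picture, thing): "pixels" (480x640 bool, what is visible of it) and "point" ([column, row] in pixels, amid what is visible of it).
The state is a dict: "time": time; "joint_positions": joint angles; "dq": joint speeds; "tau": joint torques, N m; "tool_pos": TCP position; "tcp_rot": TCP orientation; "contact_force": force on the tool from outside, world axes, zero at the start; "moment": the same for the moment, N m; "grip_width": finger opening in mm; "finger_force": force on a finger pad.
Only numpy, scipy, OpenCV 4.12 (cv2) and the standard library are available. Lean on these libraries where they do the work, as an engineer would, in place of code of your own. Each camera call takes 0.05 s, during which the arm holds its last target. There are 200 camera calls.

TASK

Set up the juice filler: with a fingertip, push the valve's lever round (push it, never pinch it) until it points straight at the nozzle that has the tall narrow-necked bottle under it, and only then press the push button on the control box fully down and let it come up again. Nothing is to be picked up, shifted or knocked over: the bottle, the other two vessels and everything else on the table stay where they stand.

Things in the scene. Friction and masses are not known exactly. Their poses are not given: they have to be found in the camera images.
- stand: the fixed filling stand: a round grey base plate (320 mm across, 6 mm thick), a column, and on it a dark valve body (90 mm across, 150 to 190 mm up) with three level pipes running out to nozzles, and an inlet pipe on the -x side, 100 mm out, without nozzle; no pipe is higher than 176 mm. Origin on the column's axis at table height; z up, x along the middle pipe
- lever (a joint): angle of the valve lever about the column's upright axis, rad; 0 = over the middle pipe (stand's +x), positive = anticlockwise from above; +1.1 over the left pipe, -1.1 over the right one. Turns from -2.2 to 2.2 and stays where it is left; friction about 0.12 N m (1.5 N at 80 mm from the axis)
- lever_tip (a point): the outer end of the lever at mid-height, 115 mm from the column's axis and 214 mm above the table. The lever is a black straight bar, 14 mm wide, from 202 to 226 mm above the table, running out level from a round black hub of 44 mm diameter (its top 238 mm above the table, the highest point of the stand) on the column's axis
- lever_left: the left half of the lever's bar (7 mm thick, 24 mm high, 100 mm long, from 15 to 115 mm from the axis), with the left side face as seen looking from the hub to the tip; origin on the column's axis 198 mm above the table, x along the bar to its tip
- lever_right: the right half of the lever's bar, likewise
- nozzle_left (a point): the mouth of the left nozzle (24 mm across), 130 mm from the column's axis and 143 mm above the table, at +1.1 rad from the stand's x
- nozzle_mid (a point): the mouth of the middle nozzle, likewise, at 0 rad
- nozzle_right (a point): the mouth of the right nozzle, likewise, at -1.1 rad
- bottle: the tall narrow-necked white plastic bottle, 62 mm across and 128 mm tall with a 28 mm neck and no cap, standing loose on the base plate under one of the nozzles, within 10 mm of its axis; origin at the centre of its underside
- tub: a low wide-mouthed white plastic tub, 76 mm across, 60 mm tall, standing loose under another nozzle; origin under its centre
- beaker: an open steel beaker, 68 mm across, 92 mm tall, standing loose under the remaining nozzle; origin under its centre
- control: the control box, a fixed grey box 90 x 90 x 50 mm, to the left or the right of the stand (a flat scale of like size stands on the other side); origin under its centre
- start (a joint): how far the push button on the control box is pressed, m; 0 = up, 0.006 = fully down, a spring brings it back up; fully down takes about 4 N
- start_top (a point): the centre of the upper face of the round black push button (34 mm across) on top of the control box; it is pressed straight down
- juice1: a filled orange juice bottle with a black cap, 60 mm across, 150 mm tall, loose, beyond the stand on the left; origin under its centre
- juice2: a second such bottle, near the robot on the left
- mug: a white mug, 76 mm across, 90 mm tall, loose, beyond the stand to the left; origin under its centre
- spice: an amber glass jar with a steel lid, 54 mm across, 100 mm tall, loose, beyond the stand to the right; origin under its centre
- funnel: a steel funnel standing on its wide rim, 72 mm across, 90 mm tall, loose, near the robot to the right; origin under its centre

How it is judged (in metres and radians):
On the way, in this order (a step that is already met when the one before it is completed fails the run):
1. the lever points at the nozzle over the tall bottle and has stopped (((horizontal distance between bottle and nozzle_left below 0.035 m and value of joint lever between 0.98 and 1.22 rad) or (horizontal distance between bottle and nozzle_mid below 0.035 m and value of joint lever between -0.12 and 0.12 rad) or (horizontal distance between bottle and nozzle_right below 0.035 m and value of joint lever between -1.22 and -0.98 rad)) and velocity of joint lever between -0.1 and 0.1 rad/s), for 0.3 s.
2. the button is pressed down (value of joint start above 0.0045 m), for 0.03 s.
At the end, for the whole second after the job is handed in: the lever is within 0.12 rad (7 degrees) of the direction of the nozzle under which the tall bottle stands, the button is up again after having been pressed at least 4.5 mm with the lever so set, and every loose thing stands upright within 25 mm of where it was (((horizontal distance between bottle and nozzle_left below 0.035 m and value of joint lever between 0.98 and 1.22 rad) or (horizontal distance between bottle and nozzle_mid below 0.035 m and value of joint lever between -0.12 and 0.12 rad) or (horizontal distance between bottle and nozzle_right below 0.035 m and value of joint lever between -1.22 and -0.98 rad)) and value of joint start below 0.002 m and distance of each of bottle, tub, beaker, juice1, juice2, mug, spice, funnel from where it was at the start of the episode below 0.025 m and angle between each of bottle, tub, beaker, juice1, juice2, mug, spice, funnel's own z axis and vertical below 0.2 rad and linear speed of bottle below 0.02 m/s); the robot touches nothing.
It fails at once if the button is pressed while the lever does not point at the bottle's nozzle (value of joint start above 0.003 m and not ((horizontal distance between bottle and nozzle_left below 0.035 m and value of joint lever between 0.98 and 1.22 rad) or (horizontal distance between bottle and nozzle_mid below 0.035 m and value of joint lever between -0.12 and 0.12 rad) or (horizontal distance between bottle and nozzle_right below 0.035 m and value of joint lever between -1.22 and -0.98 rad))).
It fails at once if the lever is pinched between the fingers (pressed on both sides at once) (contact force between the fingers and lever_left above 2 N and contact force between the fingers and lever_right above 2 N).
It fails at once if a loose thing is lifted, carried, shifted by more than 25 mm or tipped over (distance of any of bottle, tub, beaker, juice1, juice2, mug, spice, funnel from where it was at the start of the episode above 0.025 m or angle between any of bottle, tub, beaker, juice1, juice2, mug, spice, funnel's own z axis and vertical above 0.35 rad).
It also fails if it takes over 51 s, if anything falls off the work surface, if the arm or the gripper's body presses on something with over 40 N, if the wrist force passes 120 N, or if a joint passes its speed limit or range.

## Working session

There is one attempt and no reset: what is moved stays moved. The work goes in short steps, Python scripts to look and compute and a tool call to move; the robot and the scene stay as the last step left them, time stands still between calls to the robot, and variables do not carry over. Pictures are saved under pics/ and viewed, at most 10 in all, crops included, and the job is handed in when it is done.

Besides the shell and the picture viewer there is one more tool, called after ">>>" as name(argument=value, ...) on one line, values as JSON. apply_moves: Moves the arm, as the interface text tells. Its arguments: {"type":"object","properties":{"motion":{"type":"string"},"fingers":{"type":"number"}},"required":["motion"]}

```bash
mkdir -p pics
cat > h.py <<'E'
import numpy as np, cv2
from plant import bot
def pts(c,mask):
    v,u=np.nonzero(mask&(c["range_z"]>0)); z=c["range_z"][v,u]
    P=np.stack([(u-c["cx"])/c["fx"]*z,(v-c["cy"])/c["fy"]*z,z,np.ones_like(z)])
    return (np.array(c["world_from_camera"])@P)[:3].T
E
python3 - <<'E'
from h import *
o=bot.get_obs(); print(o["time"],o["tool_pos"],o["tcp_rot"],o["grip_width"])
for n in("scene","top"):
    c=bot.capture(n); cv2.imwrite(f"pics/{n}0.png",c["img"])
    print(n,np.array(c["world_from_camera"]).round(3).tolist(),c["fx"])
    for t in["stand","lever","bottle","tub","beaker","control","start_top","juice1","mug","spice","funnel"]:
        for r in bot.cut_out(c,t)[:2]:
            if r["p"]<.3: continue
            p=pts(c,r["pixels"]); 
            if len(p): print(t,round(r["p"],2),np.round(r["point"]),len(p),"med",np.median(p,0).round(),"lo",np.percentile(p,3,0).round(),"hi",np.percentile(p,97,0).round())
E
```

```text
0.0 [ 154.99729349 -501.12645615  197.54025624] [-3.14005671e+00 -2.16917867e-04  2.99778824e-01] 91.87097928058643
scene [[-0.389, 0.573, -0.722, 1283.116], [0.921, 0.25, -0.297, 320.717], [0.01, -0.781, -0.625, 808.492], [0.0, 0.0, 0.0, 1.0]] 452.52861321578126
stand 0.76 [304. 278.] 8710 med [562.  15.   8.] lo [ 422. -125.    3.] hi [684. 137. 226.]
lever 0.68 [304. 230.] 554 med [561.   9. 226.] lo [532. -18. 206.] hi [652.  24. 237.]
bottle 0.62 [250. 269.] 921 med [ 594. -119.   84.] lo [ 568. -148.   17.] hi [ 606. -100.  134.]
tub 0.58 [331. 314.] 1073 med [610.  93.  43.] lo [586.  62.  10.] hi [655. 127.  67.]
beaker 0.98 [266. 304.] 1224 med [675. -31.  68.] lo [635. -64.   7.] hi [698.  -3.  98.]
control 0.78 [216. 253.] 1210 med [ 519. -275.   48.] lo [ 453. -328.    5.] hi [ 548. -238.   72.]
control 0.54 [188. 285.] 927 med [ 684. -236.   68.] lo [ 650. -267.    3.] hi [ 697. -222.  101.]
juice1 0.84 [362. 357.] 1587 med [732. 207.  87.] lo [698. 177.   1.] hi [744. 232. 150.]
juice1 0.77 [404. 250.] 1016 med [360. 200.  78.] lo [337. 172.   7.] hi [370. 225. 150.]
mu
[... 1311 characters left out ...]
6.   19.] hi [ 538. -244.   74.]
start_top 0.55 [405. 230.] 582 med [ 558. -129.   97.] lo [ 543. -160.   16.] hi [ 600. -104.  133.]
start_top 0.5 [478. 261.] 227 med [ 494. -292.   72.] lo [ 480. -307.   65.] hi [ 509. -278.   76.]
juice1 0.86 [241. 340.] 857 med [342. 183. 105.] lo [316. 164.  28.] hi [365. 216. 152.]
juice1 0.65 [242. 162.] 994 med [700. 192. 100.] lo [683. 172.  10.] hi [729. 222. 152.]
spice 0.85 [456. 178.] 826 med [ 661. -245.   97.] lo [ 643. -272.   14.] hi [ 689. -226.  103.]
funnel 0.77 [440. 340.] 924 med [ 333. -208.   29.] lo [ 301. -244.    7.] hi [ 361. -184.   91.]
funnel 0.42 [341. 251.] 15236 med [520.  -5.   8.] lo [ 400. -138.    3.] hi [663. 130. 232.]
```

View pics/scene0.png

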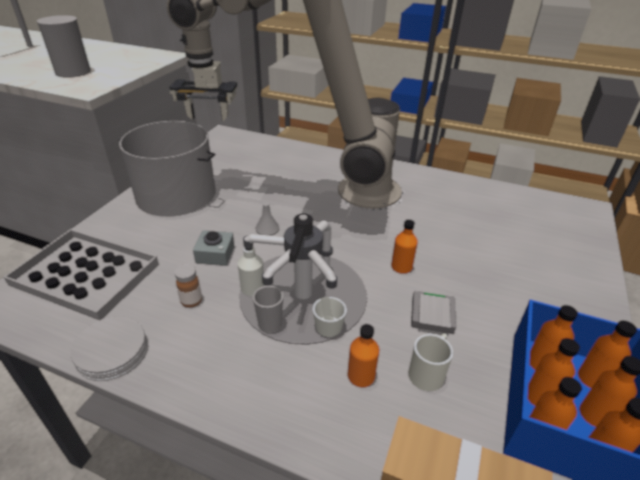

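View pics/top0.png

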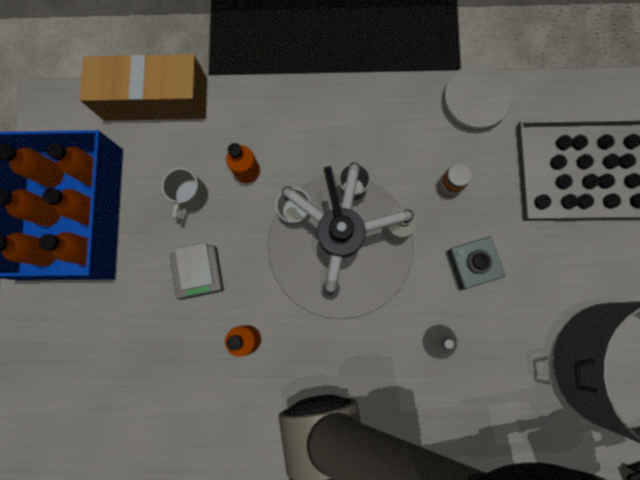

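Run:
```python
from h import *
for n in("scene","top"):
    c=bot.capture(n); p=pts(c,np.ones((480,640),bool))
    a=p[(abs(p[:,0]-540)<200)&(abs(p[:,1])<200)]
    hub=a[(a[:,2]>231)&(a[:,2]<245)]; print(n,"hub",len(hub),hub.mean(0).round(1),hub.min(0).round(),hub.max(0).round())
    h=(hub.min(0)+hub.max(0))[:2]/2
    b=a[(a[:,2]>217)&(a[:,2]<231)]; d=b[:,:2]-h; r=np.hypot(*d.T); s=d[(r>40)&(r<130)]
    ang=np.arctan2(*s.mean(0)[::-1]); print("lever",len(s),s.mean(0).round(1),"world ang",ang.round(3),"rmax",r[r<130].max().round())
    base=a[(a[:,2]>2)&(a[:,2]<10)&(np.hypot(*(a[:,:2]-h).T)<175)]; 
    H=cv2.convexHull(base[:,:2].astype(np.float32)); print("base",cv2.minEnclosingCircle(H))
    # pipes
    q=a[(a[:,2]>155)&(a[:,2]<182)]; d=q[:,:2]-h; r=np.hypot(*d.T); k=(r>55)&(r<150)
    hh,e=np.histogram(np.degrees(np.arctan2(d[k,1],d[k,0])),36,(-180,180)); print({int(e[i]):int(v) for i,v in enumerate(hh) if v>5})
    # bottle top
    q=a[(a[:,2]>118)&(a[:,2]<140)]; d=q[:,:2]-h; r=np.hypot(*d.T)
    q=q[(r>90)&(r<165)]
    if len(q): print("btl top",len(q),np.median(q,0).round())
    w=p[(abs(p[:,0]-494)<70)&(abs(p[:,1]+290)<70)]; t=w[(w[:,2]>67)&(w[:,2]<85)]
    print("button",len(t),t.mean(0).round(1),t.min(0).round(),t.max(0).round())
```

```text
scene hub 185 [543.3  -3.7 234.1] [519. -26. 231.] [562.  16. 241.]
lever 192 [79.5 18.2] world ang 0.225 rmax 117.0
base ((540.59765625, -4.5289411544799805), 174.6563262939453)
{-80: 223, -70: 88, -20: 153, -10: 178, 40: 205, 50: 137, 150: 15, 160: 77, 170: 8}
btl top 157 [ 577. -119.  131.]
button 82 [ 497.5 -289.    71. ] [ 480. -308.   67.] [ 513. -274.   74.]
top hub 472 [539.   -7.5 234.9] [518. -29. 231.] [560.  13. 242.]
lever 328 [75.1 16.9] world ang 0.221 rmax 115.0
base ((538.7223510742188, -8.193707466125488), 174.7808074951172)
{-90: 49, -80: 392, -70: 46, -20: 285, -10: 162, 40: 162, 50: 307, 150: 14, 160: 206, 170: 120}
btl top 38 [ 562. -128.  132.]
button 220 [ 494.4 -292.3   72.2] [ 478. -310.   67.] [ 510. -271.   79.]
```

The bottle (white, scene ~[250,270], top ~[403,228]) stands under the right nozzle. The lever (top, from [340,225] to [328,170]) lies between the middle and left pipes. The control box with its button is on the right, at top [478,262].

```bash
cat >> h.py <<'E'
def stand(n):
    c=bot.capture(n); p=pts(c,np.ones((480,640),bool)); a=p[(abs(p[:,0]-540)<200)&(abs(p[:,1])<200)]
    h=np.array([541,-6.]) if n=="scene" else np.array([540,-7.])
    out={}
    def ang(q,g,w,r0,r1):
        d=q[:,:2]-h; r=np.hypot(*d.T); k=(r>r0)&(r<r1)&(abs(np.angle(np.exp(1j*(np.arctan2(d[:,1],d[:,0])-g))))<w); m=d[k].mean(0); return round(float(np.arctan2(m[1],m[0])),3),int(k.sum())
    q=a[(a[:,2]>160)&(a[:,2]<182)]
    for nm,g in(("L",.88),("M",-.22),("R",-1.32),("in",2.92)): out[nm]=ang(q,g,.35,60,120 if nm!="in" else 95)
    return c,a,out,ang
def tolocal(target):
    "tool-frame shift in m to a world xyz (mm)"
    from scipy.spatial.transform import Rotation as R
    o=bot.get_obs(); return (R.from_euler("xyz",o["tcp_rot"]).inv().apply(np.array(target)-o["tool_pos"])/1000).round(4)
E
python3 - <<'E'
from h import *
for n in("scene","top"):
    c,a,o,ang=stand(n); print(n,o); q=a[(a[:,2]>217)&(a[:,2]<231)]; print(ang(q,.22,.4,45,125))
C=np.array([540.5,-6.5]); f=.22
s=C+80*np.array([np.cos(f),np.sin(f)])+60*np.array([-np.sin(f),np.cos(f)]); print(s)
print(tolocal([s[0],s[1],300]))
print(bot.get_obs()["joint_positions"])
E
```

```text
scene {'L': (0.864, 191), 'M': (-0.153, 202), 'R': (-1.248, 213), 'in': (2.848, 85)}
(0.237, 180)
top {'L': (0.903, 328), 'M': (-0.218, 320), 'R': (-1.329, 343), 'in': (2.946, 228)}
(0.21, 301)
[605.47801856  69.51221681]
[ 0.599  -0.4126 -0.1018]
[-1.41700752e+00  3.41995569e-01  1.52412340e+00  4.66629623e-06
  1.27539355e+00 -1.46017004e-01]
```

>>> apply_moves(motion="0 0 -0.05 0; 0 0 -0.05 0; 0.0375 -0.0258 0 0; 0.0375 -0.0258 0 0; 0.0375 -0.0258 0 0; 0.0375 -0.0258 0 0; 0.0375 -0.0258 0 0; 0.0375 -0.0258 0 0", fingers=-1)

```text
time: 2.4
tool_pos: [325.0, -286.0, 298.4]
tcp_rot: [3.141, -0.0, 0.3]
contact_force: [0.6, -0.8, 0.5]
grip_width: 16.4
finger_force: 0.0
```

>>> apply_moves(motion="0.0375 -0.0258 0 0; 0.0375 -0.0258 0 0; 0.0375 -0.0258 0 0; 0.0375 -0.0258 0 0; 0.0375 -0.0258 0 0; 0.0375 -0.0258 0 0; 0.0375 -0.0258 0 0; 0 0 0 0")

```text
time: 3.4
tool_pos: [522.8, -35.0, 297.6]
tcp_rot: [-3.141, 0.0, 0.304]
contact_force: [0.4, -0.6, -0.3]
grip_width: 0.7
finger_force: 0.0
```

Run:
```python
from h import *
o=bot.get_obs(); print(o["time"],o["tool_pos"],o["tcp_rot"],o["grip_width"],o["joint_positions"])
print(tolocal([605.5,69.5,204]))
```

```text
3.4 [522.7905168  -34.96427434 297.58841143] [-3.14091077e+00  3.51931228e-04  3.03642371e-01] 0.7282908184816901 [-2.13395455e-01  2.83590452e-01  1.33534197e+00  4.19264666e-04
  1.52330322e+00  1.05373858e+00]
[ 0.1102 -0.0749  0.0936]
```

>>> apply_moves(motion="0.037 -0.025 0 0; 0.037 -0.025 0 0; 0.036 -0.025 0 0; 0 0 0 4.6; 0 0 0.031 0; 0 0 0.031 0; 0 0 0.031 0; 0 0 0 0")

```text
time: 4.4
tool_pos: [603.0, 65.9, 203.0]
tcp_rot: [-3.141, 0.005, 0.219]
contact_force: [0.2, -0.1, -0.2]
grip_width: 0.3
finger_force: 0.0
```

Run:
```python
from h import *
o=bot.get_obs(); print(o["time"],o["tool_pos"],o["tcp_rot"],o["joint_positions"])
f=.22; d=o["tool_pos"][:2]-np.array([540.5,-6.5]); print(d@[np.cos(f),np.sin(f)],d@[-np.sin(f),np.cos(f)])
c=bot.capture("scene"); cv2.imwrite("pics/s1.png",cv2.resize(c["img"][150:350,200:420],(660,600)))
c=bot.capture("top"); cv2.imwrite("pics/t1.png",cv2.resize(c["img"][130:330,230:450],(660,600)))
```

```text
4.4 [602.98229548  65.94866208 203.01226928] [-3.14066019  0.00549422  0.21859579] [-1.71332299e-02  4.94421496e-01  1.27060115e+00 -3.83303339e-04
  1.38213007e+00  1.33514281e+00]
76.78675700398506 57.06697673952622
```

View pics/s1.png

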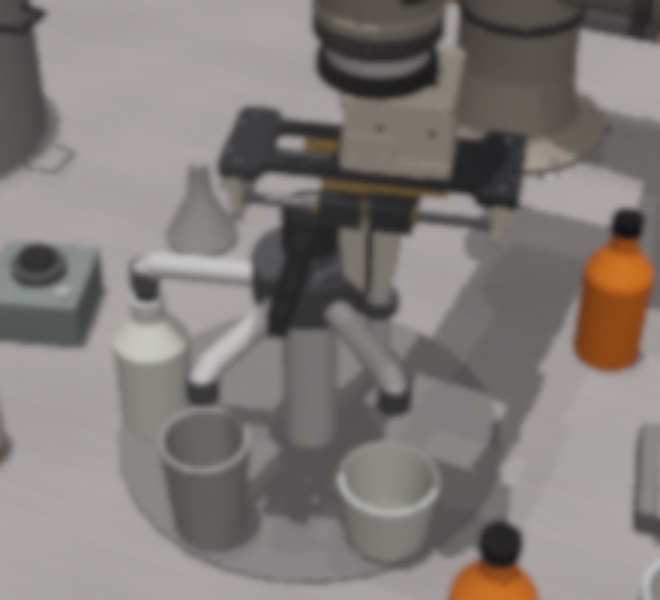

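The crop shows the closed fingertips at ~[375,265], beside the lever at ~[295,270] on its left side, with nothing else near them.

>>> apply_moves(motion="0 0.014 0 0; 0 0.013 0 0; 0.0034 0.011 0 8; 0.0034 0.011 0 8; 0.0034 0.011 0 8; 0.0034 0.011 0 8; 0 0 0 0; 0 0 0 0")

```text
time: 5.5
tool_pos: [624.6, -2.9, 205.4]
tcp_rot: [-3.141, -0.0, -0.337]
contact_force: [-0.7, 0.1, -0.8]
grip_width: 0.9
finger_force: 0.0
```

Run:
```python
from h import *
o=bot.get_obs(); print(o["time"],o["tool_pos"],o["tcp_rot"])
f=o["tcp_rot"][2]; d=o["tool_pos"][:2]-np.array([540.5,-6.5]); print(d@[np.cos(f),np.sin(f)],d@[-np.sin(f),np.cos(f)])
c,a,s,ang=stand("scene"); q=a[(a[:,2]>215)&(a[:,2]<229)]
for g in (.2,0,-.2,-.4,-.6):print(g,ang(q,g,.15,50,118))
cv2.imwrite("pics/s2.png",cv2.resize(c["img"][150:350,200:420],(660,600)))
```

```text
5.5 [624.55514169  -2.94082442 205.43996043] [-3.14141158e+00 -3.12633439e-04 -3.36813925e-01]
78.1560420186222 31.137881622236016
0.2 (0.239, 166)
0 (0.141, 2)
-0.2 (nan, 0)
-0.4 (nan, 0)
-0.6 (nan, 0)h.py:12: RuntimeWarning: Mean of empty slice.
  d=q[:,:2]-h; r=np.hypot(*d.T); k=(r>r0)&(r<r1)&(abs(np.angle(np.exp(1j*(np.arctan2(d[:,1],d[:,0])-g))))<w); m=d[k].mean(0); return round(float(np.arctan2(m[1],m[0])),3),int(k.sum())
  ret = um.true_divide(
```

View pics/s2.png

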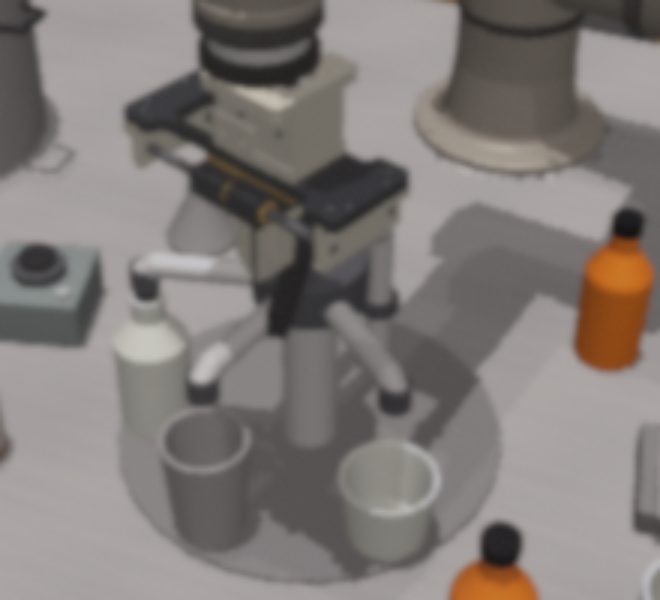

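The crop shows the lever unmoved at ~[290,285], with the fingers at ~[270,240], apparently past it. I'll project the reported TCP into the image to check that.

Run:
```python
from h import *
o=bot.get_obs(); t=o["tool_pos"]
for n in("scene","top"):
    c=bot.capture(n); W=np.linalg.inv(np.array(c["world_from_camera"])); im=cv2.resize(c["img"],None,fx=3,fy=3)
    def pr(p): 
        q=W@np.r_[p,1]; return (c["fx"]*q[0]/q[2]+c["cx"],c["fy"]*q[1]/q[2]+c["cy"])
    L=lambda r:[540.5+r*np.cos(.22),-6.5+r*np.sin(.22),226]
    for p,col in((t,(0,0,255)),(t+[0,0,66],(0,255,255)),(L(0),(255,0,0)),(L(115),(0,255,0))):
        u,v=pr(p); cv2.circle(im,(int(3*u),int(3*v)),5,col,2); print(n,np.round([u,v]))
    x0,y0=(200,150) if n=="scene" else (230,130)
    cv2.imwrite(f"pics/p_{n}.png",im[3*y0:3*y0+600,3*x0:3*x0+660])
    p=pts(c,np.ones((480,640),bool)); k=(np.hypot(*(p[:,:2]-t[:2]).T)<45)&(p[:,2]>195)&(p[:,2]<260); 
    d=p[k]
    for z in range(195,260,10):
        e=d[(d[:,2]>=z)&(d[:,2]<z+10)]
        if len(e): print(z,len(e),e.min(0).round(),e.max(0).round())
```

```text
scene [288. 251.]
scene [287. 225.]
scene [302. 221.]
scene [291. 254.]
195 14 [583.  11. 202.] [652.  25. 205.]
205 50 [584.  12. 205.] [654.  26. 215.]
215 96 [582.   3. 215.] [655.  26. 225.]
225 88 [581.  -8. 225.] [652.  25. 234.]
235 27 [632. -14. 235.] [639.   7. 244.]
245 68 [619. -20. 246.] [641.  19. 255.]
255 36 [621. -19. 255.] [642.  19. 260.]
top [338. 183.]
top [338. 173.]
top [341. 227.]
top [326. 165.]
195 1 [599.  12. 205.] [599.  12. 205.]
205 2 [591.  11. 208.] [615.  16. 211.]
215 32 [586.  -4. 215.] [616.  16. 225.]
225 96 [584.  -4. 225.] [618.  14. 230.]
```

View pics/p_scene.png

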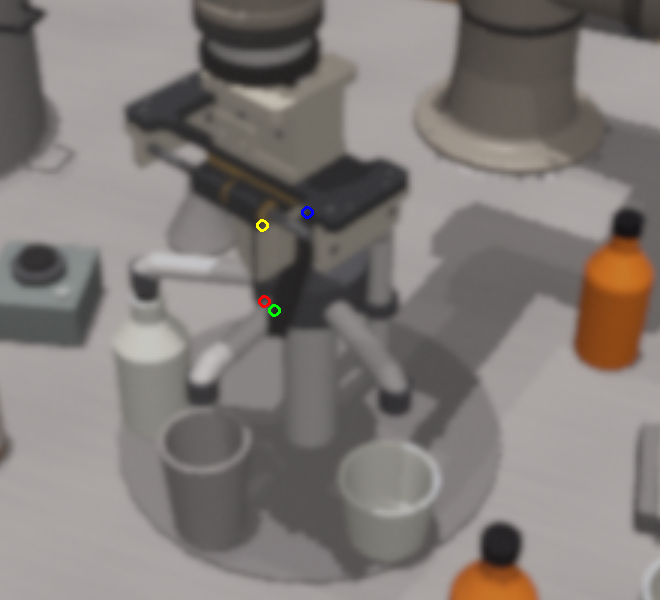

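>>> apply_moves(motion="0 0.01 0 0; 0 0.01 0 0; 0 0 0 0")

```text
time: 6.02
tool_pos: [617.5, -22.6, 205.3]
tcp_rot: [3.141, -0.0, -0.34]
contact_force: [0.2, 0.2, 0.1]
grip_width: 0.5
finger_force: 0.0
```

```bash
cat >> h.py <<'E'
def lev(n):
    c=bot.capture(n); p=pts(c,np.ones((480,640),bool)); h=np.array([541,-6.]) if n=="scene" else np.array([540,-7.])
    d=p[:,:2]-h; r=np.hypot(*d.T); col=c["img"].max(2)[c["range_z"]>0]
    k=(r>35)&(r<118)&(p[:,2]>205)&(p[:,2]<230)&(col<75); a=np.arctan2(d[k,1],d[k,0])
    return n,int(k.sum()),np.median(a).round(3),np.percentile(a,[5,95]).round(2)
E
python3 - <<'E'
from h import *
o=bot.get_obs(); print(o["time"],o["tool_pos"],o["tcp_rot"][2],o["contact_force"])
print(lev("scene"),lev("top"))
E
```

```text
6.025 [617.54977452 -22.62447903 205.31647209] -0.3401711881588412 [0.23890069 0.15667433 0.06264912]
('scene', 226, np.float64(0.255), array([0.16, 0.38])) ('top', 159, np.float64(0.22), array([0.08, 0.33]))
```

Run:
```python
from h import *
t=bot.get_obs()["tool_pos"]
for n in("scene","top"):
    c=bot.capture(n); p=pts(c,np.ones((480,640),bool)); k=(np.hypot(*(p[:,:2]-t[:2]).T)<32)&(p[:,2]>150); d=p[k]-t
    for z in range(-50,80,10):
        e=d[(d[:,2]>=z)&(d[:,2]<z+10)]
        if len(e): print(n,z,len(e),e.min(0).round(),e.max(0).round())
    if n=="scene": cv2.imwrite("pics/s3.png",cv2.resize(c["img"][180:300,230:370],(700,600),interpolation=cv2.INTER_CUBIC))
```

```text
scene -50 16 [ -8.   4. -46.] [ 27.  12. -40.]
scene -40 134 [-32. -11. -40.] [ 31.  11. -30.]
scene -30 20 [-21.  -5. -30.] [ 29.   7. -28.]
scene 10 8 [-22.  23.  19.] [ 5. 32. 20.]
scene 20 16 [-18.  -8.  20.] [13. 30. 30.]
scene 30 30 [  5. -15.  31.] [15. 13. 40.]
scene 40 61 [ -2. -18.  40.] [16. 21. 50.]
scene 50 75 [ -3. -17.  50.] [17. 21. 60.]
scene 60 77 [ -6. -18.  60.] [17. 24. 70.]
scene 70 39 [  3. -19.  70.] [18. 20. 80.]
top -50 2 [-27.  -7. -41.] [-25.  -7. -40.]
top -40 112 [-31.  -9. -38.] [  8.  12. -30.]
top -30 34 [-31.  -5. -30.] [ -6.   7. -27.]
top 10 6 [-16.  22.  18.] [-12.  27.  20.]
top 20 24 [-24.  20.  20.] [-9. 30. 24.]
top 60 2 [-9.  5. 65.] [-9.  7. 68.]
```

View pics/s3.png

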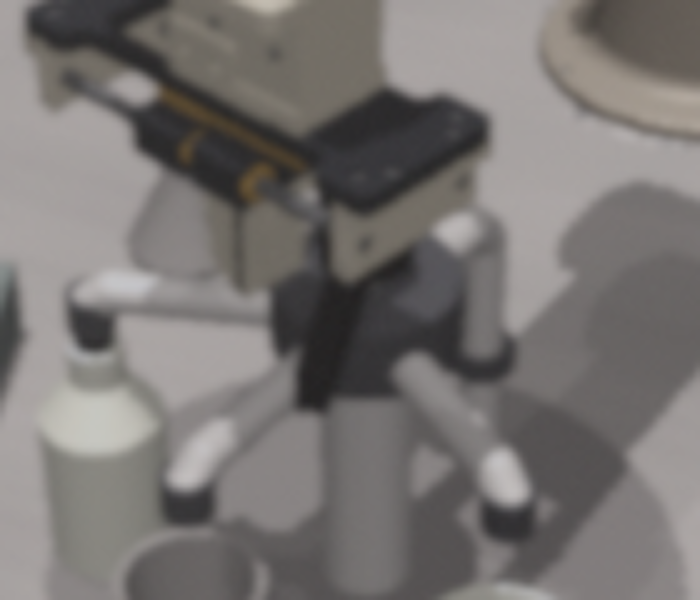

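The crop shows the finger ending at ~[240,290], well above the level of the lever top. The real tip sits about 30 mm above the reported TCP, so the fingers passed over the lever. Next I'll measure the gripper's underside.

Run:
```python
from h import *
o=bot.get_obs(); t=o["tool_pos"]; f=o["tcp_rot"][2]
c=bot.capture("scene"); p=pts(c,np.ones((480,640),bool))-t
x=p[:,:2]@[np.cos(f),np.sin(f)]; y=p[:,:2]@[np.sin(f),-np.cos(f)]; z=p[:,2]
for lo in range(-110,111,20):
    k=(y>=lo)&(y<lo+20)&(abs(x)<45)&(z>5)&(z<160)
    if k.sum(): 
        zz=np.sort(z[k]); print(lo,k.sum(),"zlow",zz[:8].round(),"x",x[k].min().round(),x[k].max().round())
k=(abs(x)<25)&(abs(y)<15)&(z>22)&(z<70)
for a in range(20,70,4):
    m=k&(z>=a)&(z<a+4); print(a,m.sum(),end=' | ')
W=np.linalg.inv(np.array(c["world_from_camera"]))
for h in (0,25,30,35,40):
  for yy in(-10,10):
    q=W@np.r_[t+[9.5*np.cos(f)+yy*np.sin(f),9.5*np.sin(f)-yy*np.cos(f),h],1]; print(h,yy,"crop px",round(5*(c["fx"]*q[0]/q[2]+c["cx"]-230)),round(5*(c["fy"]*q[1]/q[2]+c["cy"]-180)))
```

```text
-110 302 zlow [ 97. 100. 104. 106. 107. 110. 117. 117.] x -37.0 38.0
-90 507 zlow [94. 94. 94. 95. 95. 95. 95. 95.] x -36.0 38.0
-70 430 zlow [5. 5. 6. 7. 7. 7. 8. 9.] x -32.0 33.0
-50 379 zlow [5. 5. 5. 6. 7. 7. 7. 7.] x -25.0 38.0
-30 465 zlow [ 5.  6.  8. 10. 10. 13. 13. 13.] x -44.0 37.0
-10 328 zlow [19. 27. 29. 30. 32. 32. 32. 32.] x -38.0 38.0
10 184 zlow [36. 39. 41. 42. 45. 46. 47. 50.] x 9.0 38.0
30 75 zlow [106. 107. 107. 108. 108. 108. 109. 109.] x 17.0 32.0
50 186 zlow [105. 106. 107. 107. 108. 108. 108. 108.] x -19.0 37.0
70 370 zlow [94. 94. 94. 94. 94. 95. 95. 96.] x -31.0 39.0
90 20 zlow [117. 127. 135. 135. 135. 136. 136. 136.] x -31.0 36.0
20 0 | 24 1 | 28 3 | 32 10 | 36 12 | 40 12 | 44 18 | 48 18 | 52 13 | 56 22 | 60 10 | 64 20 | 68 8 | 0 -10 crop px 257 354
0 10 crop px 224 333
25 -10 crop px 255 307
25 10 crop px 222 286
30 -10 crop px 255 297
30 10 crop px 221 277
35 -10 crop px 255 288
35 10 crop px 221 267
40 -10 crop px 254 278
40 10 crop px 220 258
```

The whole gripper, body included, sits about 29 mm higher than the reported TCP. I'll aim 29 mm lower from here on, going back round to the lever's left side first.

>>> apply_moves(motion="0 0 -0.03 0; 0 0 0 -8; 0 0 0 -8; 0 0 0 -8; 0 0 0 -8; 0 0 0 0")

```text
time: 7.02
tool_pos: [617.9, -21.3, 235.2]
tcp_rot: [3.142, -0.0, 0.219]
contact_force: [-0.7, -0.0, -0.5]
grip_width: 0.7
finger_force: 0.0
```

Run:
```python
from h import *
print(tolocal([613.6,56,178]))
```

```text
[ 0.0126 -0.0764  0.0572]
```

>>> apply_moves(motion="0.004 -0.025 0 0; 0.004 -0.026 0 0; 0.0046 -0.026 0 0; 0 0 0.019 0; 0 0 0.019 0; 0 0 0.019 0; 0 0 0 0; 0 0 0 0")

```text
time: 8.02
tool_pos: [613.8, 56.3, 179.1]
tcp_rot: [3.141, -0.001, 0.218]
contact_force: [0.5, 0.4, -0.6]
grip_width: 0.3
finger_force: 0.0
```

>>> apply_moves(motion="0 0.008 0 0; 0 0.008 0 0; 0 0.008 0 0; 0 0.008 0 0; 0 0.006 0 0; 0 0 0 0")

```text
time: 8.78
tool_pos: [621.6, 18.5, 178.1]
tcp_rot: [3.141, 0.0, 0.219]
contact_force: [-0.4, -0.9, 0.5]
grip_width: 0.1
finger_force: 0.0
```

Run:
```python
from h import *
o=bot.get_obs(); print(o["time"],o["tool_pos"],o["tcp_rot"][2],o["contact_force"])
f=o["tcp_rot"][2]; d=o["tool_pos"][:2]-np.array([540.5,-6.5]); print(d@[np.cos(f),np.sin(f)],d@[-np.sin(f),np.cos(f)])
print(lev("scene"),lev("top"))
```

```text
8.775 [621.63162533  18.49052513 178.0894358 ] 0.2187886086662929 [-0.35275757 -0.93646736  0.47152285]
84.62166143502351 6.7853806165756225
('scene', 136, np.float64(0.033), array([-0.05,  0.08])) ('top', 117, np.float64(-0.006), array([-0.14,  0.11]))
```

>>> apply_moves(motion="0.0001 0.0118 0 8; 0.0001 0.0118 0 8; 0.0001 0.0118 0 8; 0.0001 0.0118 0 8; 0.0001 0.0118 0 8; 0.0001 0.0118 0 8; 0.0001 0.0118 0 8; 0 0 0 0")

```text
time: 9.88
tool_pos: [606.3, -59.1, 178.2]
tcp_rot: [3.141, -0.0, -0.757]
contact_force: [-0.1, -0.3, -0.0]
grip_width: 0.2
finger_force: 0.0
```

Run:
```python
from h import *
o=bot.get_obs(); print(o["time"],o["tool_pos"],o["tcp_rot"][2],o["contact_force"])
f=o["tcp_rot"][2]; d=o["tool_pos"][:2]-np.array([540.5,-6.5]); print(d@[np.cos(f),np.sin(f)],d@[-np.sin(f),np.cos(f)])
print(lev("scene"),lev("top"))
```

```text
9.875 [606.33166803 -59.12752964 178.24352476] -0.7573525565991444 [-0.12371784 -0.34854441 -0.03004269]
83.9921819565181 6.984179418351933
('scene', 89, np.float64(-0.92), array([-1.01, -0.89])) ('top', 181, np.float64(-1.012), array([-1.1 , -0.89]))
```

>>> apply_moves(motion="0.0001 0.0118 0 8; 0.0001 0.0088 0 6; 0 0.0059 0 4; 0 0 0 0; 0 -0.02 0 0; 0 -0.03 0 0; 0 0 -0.05 0; 0 0 -0.05 0")

```text
time: 10.98
tool_pos: [630.6, -51.3, 278.5]
tcp_rot: [3.14, 0.002, -1.068]
contact_force: [1.0, 0.4, 0.2]
grip_width: 0.4
finger_force: 0.0
```

>>> apply_moves(motion="0 -0.04 0 0; 0 -0.04 0 0; 0 0 0 0")

```text
time: 11.35
tool_pos: [702.0, -11.8, 275.7]
tcp_rot: [3.139, 0.002, -1.067]
contact_force: [0.5, -0.7, -1.2]
grip_width: 0.5
finger_force: 0.0
```

Run:
```python
from h import *
o=bot.get_obs(); print(o["time"],o["tool_pos"],o["tcp_rot"][2],o["contact_force"],o["joint_positions"])
for n in("scene","top"):
    c,a,s,ang=stand(n); q=a[(a[:,2]>217)&(a[:,2]<231)]; print(n,s,ang(q,-1.3,.35,45,118),lev(n))
cv2.imwrite("pics/t4.png",cv2.resize(c["img"][130:330,230:520],(800,552)))
```

```text
11.35 [702.00433676 -11.7931294  275.70164358] -1.0667096907147873 [ 0.5233948  -0.71693027 -1.24601058] [-1.25984823e-01  6.75448924e-01  7.62136520e-01  3.15847742e-04
  1.70686655e+00  2.51156153e+00]h.py:12: RuntimeWarning: Mean of empty slice.
  d=q[:,:2]-h; r=np.hypot(*d.T); k=(r>r0)&(r<r1)&(abs(np.angle(np.exp(1j*(np.arctan2(d[:,1],d[:,0])-g))))<w); m=d[k].mean(0); return round(float(np.arctan2(m[1],m[0])),3),int(k.sum())
  ret = um.true_divide(
  return _methods._mean(a, axis=axis, dtype=dtype,
  ret = ret.dtype.type(ret / rcount)
Traceback (most recent call last):
  File "h.py", line 24, in lev
    return n,int(k.sum()),np.median(a).round(3),np.percentile(a,[5,95]).round(2)
                                                ~~~~~~~~~~~~~^^^^^^^^^^
IndexError: index -1 is out of bounds for axis 0 with size 0
```

>>> apply_moves(motion="0.018 0.0393 -0.003 0; 0.018 0.0393 -0.002 0; 0.018 0.0393 0 0; 0.018 0.0393 0 0; 0.018 0.0393 0 0; 0.018 0.0393 0 0; 0.018 0.0393 0 0; 0.018 0.0393 0 0")

```text
time: 12.45
tool_pos: [491.5, -291.8, 284.1]
tcp_rot: [-3.142, -0.001, -1.072]
contact_force: [0.3, -0.4, 0.9]
grip_width: 0.8
finger_force: 0.0
```

```bash
python3 - 2>&1 <<'E' | grep -v Warn
from h import *
o=bot.get_obs(); print(o["time"],o["tool_pos"],o["tcp_rot"][2],o["joint_positions"])
for n in("top","scene"):
    c,a,s,ang=stand(n); q=a[(a[:,2]>217)&(a[:,2]<231)]; print(n,s,ang(q,-1.3,.35,45,118))
    if n=="top": cv2.imwrite("pics/t4.png",cv2.resize(c["img"][130:330,230:520],(800,552)))
E
```

```text
12.45 [ 491.52021923 -291.75119292  284.09188668] -1.0716167925097173 [-6.69526688e-01  3.82091817e-01  1.22944851e+00 -3.51876645e-04
  1.52907131e+00  1.97290090e+00]
top {'L': (0.903, 329), 'M': (-0.218, 321), 'R': (-1.378, 186), 'in': (2.945, 228)} (-1.306, 333)
scene {'L': (0.863, 203), 'M': (-0.151, 210), 'R': (-1.25, 213), 'in': (2.852, 84)} (-1.249, 201)
```

View pics/t4.png

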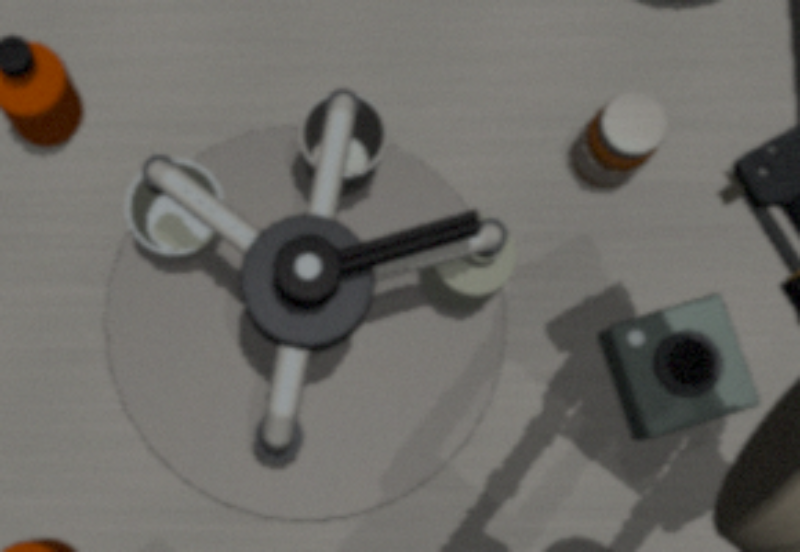

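The top crop shows the lever (tip at ~[475,222]) lying over the right pipe, above the bottle at ~[475,262]. It measures -1.306 rad in world axes against a target of -1.32. The button is at ~[688,363] in the crop, so next I'll go down onto it.

>>> apply_moves(motion="0.0015 -0.0043 0.03 0; 0 0 0.035 0; 0 0 0.035 0; 0 0 0.035 0; 0 0 0.035 0; 0 0 0.03 0; 0 0 0.02 0; 0 0 0 0")

```text
time: 13.55
tool_pos: [497.0, -288.9, 62.4]
tcp_rot: [3.14, 0.003, -1.071]
contact_force: [0.3, -0.9, -0.2]
grip_width: 0.1
finger_force: 0.0
```

Run:
```python
from h import *
o=bot.get_obs(); t=o["tool_pos"]; f=o["tcp_rot"][2]; print(o["time"],t,o["contact_force"])
c=bot.capture("scene"); p=pts(c,np.ones((480,640),bool)); k=(np.hypot(*(p[:,:2]-t[:2]).T)<30)&(p[:,2]>58); 
h,e=np.histogram(p[k,2],np.arange(58,130,4)); print(dict(zip(e.astype(int).tolist(),h.tolist())))
cv2.imwrite("pics/s5.png",cv2.resize(c["img"][200:280,170:270],(750,600),interpolation=cv2.INTER_CUBIC))
```

```text
13.55 [ 497.04285483 -288.94000209   62.44042882] [ 0.34032513 -0.89200219 -0.22220147]
{58: 55, 62: 44, 66: 23, 70: 58, 74: 7, 78: 0, 82: 0, 86: 0, 90: 2, 94: 2, 98: 6, 102: 4, 106: 2, 110: 0, 114: 0, 118: 0, 122: 0}
```

View pics/s5.png

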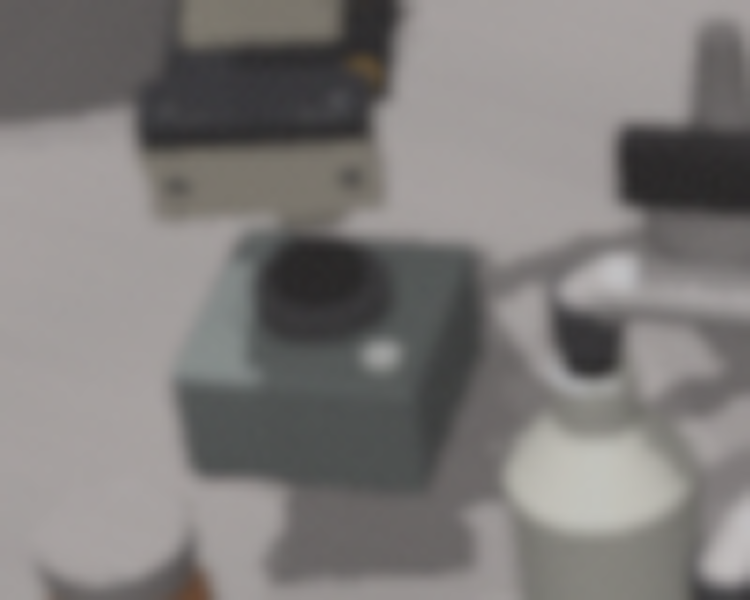

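The crop shows the fingertip at ~[315,225], just above the button at [320,270] and still clear of it. Now I'll lower in small steps and watch the force.

>>> apply_moves(motion="0 0.002 0.006 0; 0 0 0.005 0; 0 0 0.003 0; 0 0 0.002 0; 0 0 0 0")

```text
time: 14.22
tool_pos: [496.4, -291.0, 47.1]
tcp_rot: [3.141, 0.0, -1.072]
contact_force: [-0.1, -0.2, 0.5]
grip_width: 0.5
finger_force: 0.0
```

>>> apply_moves(motion="0 0 0.003 0; 0 0 0 0")

```text
time: 14.48
tool_pos: [496.3, -290.9, 44.0]
tcp_rot: [3.141, 0.0, -1.072]
contact_force: [0.7, -0.7, 0.3]
grip_width: 0.6
finger_force: 0.0
```

>>> apply_moves(motion="0 0 0.003 0; 0 0 0 0")

```text
time: 14.72
tool_pos: [496.5, -291.1, 41.3]
tcp_rot: [-3.142, -0.0, -1.072]
contact_force: [-0.6, -0.8, 2.5]
grip_width: 0.1
finger_force: 1.1
```

>>> apply_moves(motion="0 0 0.002 0; 0 0 0 0")

```text
time: 14.98
tool_pos: [496.6, -291.1, 39.3]
tcp_rot: [-3.141, -0.0, -1.072]
contact_force: [-0.7, 1.3, 3.3]
grip_width: 0.5
finger_force: 1.5
```

>>> apply_moves(motion="0 0 0.002 0; 0 0 0 0")

```text
time: 15.22
tool_pos: [496.6, -291.1, 37.7]
tcp_rot: [-3.141, -0.001, -1.072]
contact_force: [-1.6, 0.8, 6.7]
grip_width: 0.3
finger_force: 3.3
```

>>> apply_moves(motion="0 0 0.002 0; 0 0 0 0")

```text
time: 15.48
tool_pos: [496.7, -291.2, 37.5]
tcp_rot: [-3.141, -0.002, -1.072]
contact_force: [-5.9, 3.5, 20.0]
grip_width: 0.5
finger_force: 9.6
```

The force has jumped to 20 N with no further travel, so the button is bottomed out. I'll release it and lift clear.

>>> apply_moves(motion="0 0 -0.004 0; 0 0 -0.01 0; 0 0 -0.04 0; 0 0 -0.05 0; 0 0 -0.05 0; 0 0 -0.04 0; 0 0 0 0; 0 0 0 0")

```text
time: 16.48
tool_pos: [495.9, -290.6, 228.2]
tcp_rot: [3.141, 0.002, -1.072]
contact_force: [0.1, 1.1, -0.1]
grip_width: 0.7
finger_force: 0.0
```

```bash
python3 - 2>&1 <<'E' | grep -v Warn
from h import *
o=bot.get_obs(); print(o["time"],o["tool_pos"],o["contact_force"])
for n in("top","scene"):
    c,a,s,ang=stand(n); q=a[(a[:,2]>217)&(a[:,2]<231)]; print(n,s,ang(q,-1.3,.35,45,118))
    p=pts(c,np.ones((480,640),bool)); w=p[(np.hypot(p[:,0]-496,p[:,1]+291)<14)&(p[:,2]<90)]; print("button z",np.median(w[:,2]) if len(w) else None)
    for t in["bottle","tub","beaker","funnel","spice"]:
        for r in bot.cut_out(c,t)[:1]: print(t,round(r["p"],2),np.median(pts(c,r["pixels"]),0).round())
print(bot.close_job())
E
```

```text
16.475 [ 495.88491716 -290.60864386  228.20554683] [ 0.07878083  1.09882493 -0.13252403]
top {'L': (0.903, 328), 'M': (-0.218, 321), 'R': (-1.378, 186), 'in': (2.946, 228)} (-1.305, 334)
button z 72.80334917294454
bottle 0.67 [ 555. -128.   96.]
beaker 0.81 [673. -49.  68.]
funnel 0.77 [ 333. -208.   27.]
spice 0.86 [ 660. -245.   97.]
scene {'L': (0.862, 195), 'M': (-0.15, 210), 'R': (-1.249, 216), 'in': (2.85, 85)} (-1.253, 201)
button z 71.51937346384966
bottle 0.89 [ 594. -119.   82.]
tub 0.89 [609.  93.  43.]
beaker 0.79 [677. -31.  70.]
funnel 0.84 [ 344. -207.   19.]
spice 0.97 [ 684. -236.   67.]
the job is handed in; nothing more can be done
None
```

The lever now points at the right nozzle, which has the tall bottle under it, measured within about 0.02 rad. The button was then pressed fully down and came back up, the objects I re-checked had not moved, and the job is handed in; its verdict was not shown.

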